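# Put the drip coffee filter together on its tumbler

### The arm

A 6-joint arm with a two-finger parallel gripper is mounted at the origin on a cart in front of the work surface, level with it; the furniture and walls round the work are solid. World frame = base frame: x ahead of the robot, y to its left, z up, the work surface at z = 0. Lengths are in m, angles in rad, forces in N, time in s.
With the tool pointing down it reaches from about 0.275 to 1 m from the base axis. Payload 8.4 kg.
Tool frame: the origin (TCP) lies at the very end of the fingers, on their centre line; the grasp point (between the pads) lies 19 mm behind it; z points along the fingers, y is the line along which they close (so a half turn about z gives the same grasp; the last joint's range is limited). The gripper opens to 85 mm and grips with 20 to 120 N. Pads are 22 mm wide; open, the fingers measure 114 mm over their backs; the gripper's body (76 mm by 85 mm) begins 54 mm behind the grasp point. The pads swing forward as they close: fully open they stand 13 mm farther back than shut.
Start: joints at [1.307, 0.353, 1.633, -0, 1.155, -0.002], TCP at [0.162, 0.604, 0.231] pointing down, gripper open.
Joint ranges: [-2.63, 2.63], [-0.92, 2.1], [0.06, 2.66], [-1.3, 4.44], [0, 2.69], [-3.02, 3.02]. Speed limits (rad/s): [2.22, 2.22, 2.79, 3.14, 3.14, 3.14].

### API

Orientations are given as a unit quaternion [x, y, z, w].
In Python, from station import robot, cams gives the robot as it stands.
- The arm moves only by the tool jog_arm, never from a script. Its argument "increments" is a list of rows, each a list of 7 numbers: the opening, from 0 (shut) to 1 (fully open), then the shift along the tool's x, y, z in m, then the turn, a rotation vector about the tool's x, y, z in degrees. In form: [[hand, tx, ty, tz, rx, ry, rz], ...]. A call has 1 to 12 rows; each row shifts and turns the commanded pose from where the row before left it, along the tool's axes as they then stand; what a row does not reach is not made up. A row lasts 1/12 s, in which the tool goes at most 41.7 mm and 7.16 degrees, less where a joint would pass 70% of its speed; a pose out of reach is approached as far as the arm can. A call with a gripper value outside its range is refused whole. The fingers move at their own pace and stop on an object; the grip force is fixed at half the most. Time passes only in rows, so rows that do not move let the fingers close. It gives the time, the measured TCP pose, the force, the opening and the grip force at its end, in the units of the state.
- robot.observe(): the state, without advancing time (a new reading comes with each control period).
- cams.camera(name): name is "scene" or "top" or "wrist"; returns a dict with "img" (400x640x3 uint8, red, green, blue), "z_map" (400x640 float32, m along the optical axis (not along the pixel's ray), 0 where there is no reading), "fx", "fy", "cx", "cy" (pixels), "position" and "attitude" of the camera in the world. Camera axes: x right, y down, z forward; pixel columns grow to the right and rows downward; lengths in m; the calibration is good to about 2 mm. A picture is of the moment at which its call begins.
- robot.job_done(): hands the job in; it is judged then, once.
The state is a dict: "time_s": time; "qpos": joint angles; "joint_vel": joint speeds; "tau": joint torques, N m; "eef_pos": TCP position; "orientation": TCP orientation; "ft_force": force on the tool from outside, world axes, zero at the start; "moment": the same for the moment, N m; "finger_gap": finger opening in m; "gripper_force": force on a finger pad.
Only numpy, scipy, OpenCV 4.12 (cv2) and the standard library are available. Lean on these libraries where they do the work, as an engineer would, in place of code of your own. Each camera call takes 0.05 s, during which the arm holds its last target. There are 200 camera calls.

### The job

Set up a cup of drip coffee on the round coaster, not the square one: first stand the white tumbler on the middle of the coaster, next set the steel filter chamber on the tumbler with its foot inside the mouth, then stand the press inside the chamber with its knob up, and last put the lid on the chamber over the press. Put each part in place and let go of it before you fetch the next. Leave the mug and the food tin where they are.

Things in the scene. Friction and masses are not known exactly. Their poses are not given: they have to be found in the camera images.
- round_coaster: Origin at the centre of the underside, z up. Round dark wooden coaster, 100 mm across, 6 mm thick, fixed to the worktop (it does not slide). The tumbler goes on its middle.
- square_coaster: Origin at the centre of the underside, z up. Square dark wooden coaster, 95 x 95 x 6 mm, fixed to the worktop. Not used.
- tumbler: Origin at the centre of the underside, z up. White stoneware tumbler, no handle, open top: 66 mm across outside (58 mm at the very foot), 70 mm high, wall 4 mm, mouth 58 mm; about 0.2 kg. Upright at the start; grip across the outside from above.
- chamber: Origin at the centre of the underside, z up. Pale grey steel chamber, 54 mm high, 0.12 kg: foot 46 mm across, z 0 to 8 (38 mm at the very bottom); flat flange 76 mm across, z 8 to 12; open cylinder 56 mm across outside, 50 inside, z 12 to 54, to be gripped. Inside floor at z 12 mm. On the tumbler the flange rests on the rim, origin 62 mm above the tumbler's.
- press: Origin at the centre of the underside, z up. Pale grey steel press, 64 mm high, 0.06 kg, upright: perforated disc 36 mm across, 5 mm thick, at the bottom; thin stem; knob 12 mm across, z 42 to 64 mm, to be gripped from above. In the chamber it rests on the inside floor (origin 12 mm above the chamber's) and the knob stands 22 mm above the rim.
- lid: Origin at the centre of the underside, z up. Pale grey steel lid like a hat, 36 mm high, 0.06 kg: tube 40 mm across (34 inside), open below, roofed on top (inside height 33 mm), flat brim 62 mm across, z 8 to 11. Stands on its open end. The tube below the brim goes into the chamber, the brim rests on its rim (origin 46 mm above the chamber's). Grip the tube above the brim.
- mug: Origin at the centre of the underside, z up. White ceramic mug with a handle, 80 x 112 mm including the handle, 95 mm high, loose. A bystander: not to be moved.
- food_tin: Origin at the centre of the underside, z up. Closed food tin with a printed picture, 57 mm across, 72 mm high, loose. A bystander: not to be moved. (Kettle and bread bin behind the work are over 200 mm high; the bin's front is at x = 0.67 m.)
Mind the look-alikes: they are no part of the job. What is shaped like the press but purple or yellow is not meant.

How it is judged:
By the outcome, as a careful person would: the job done as asked, in the order asked, and still so for the second after the job is handed in, with the robot touching nothing.
It also fails if it takes over 118 s, if anything falls off the work surface, if the arm or the gripper's body presses on something with over 40 N, if the wrist force passes 120 N, or if a joint passes its speed limit or range.

## Working session

There is one attempt and no reset: what is moved stays moved. The work goes in short steps, Python scripts to look and compute and a tool call to move; the robot and the scene stay as the last step left them, time stands still between calls to the robot, and variables do not carry over. Pictures are saved under pics/ and viewed, at most 14 in all, crops included, and the job is handed in when it is done.

Besides the shell and the picture viewer there is one more tool, called by a JSON object that holds its "method" and its "body". jog_arm: Moves the arm, as the interface text tells. Its arguments: {"type":"object","properties":{"increments":{"type":"array","items":{"type":"array","items":{"type":"number"}}}},"required":["increments"]}

```bash
ls; mkdir -p pics; cat > h.py <<'E'
import numpy as np, cv2
from scipy.spatial.transform import Rotation as R
from station import robot, cams
def Rm(c):
    a=np.array(c["attitude"]); return a if a.shape==(3,3) else R.from_quat(a).as_matrix()
def cloud(c):
    z=c["z_map"]; v,u=np.mgrid[:z.shape[0],:z.shape[1]]
    p=np.stack([(u-c["cx"])/c["fx"]*z,(v-c["cy"])/c["fy"]*z,z],-1)
    P=p@Rm(c).T+np.array(c["position"]); P[z==0]=np.nan; return P
def save(c,name): cv2.imwrite("pics/"+name,c["img"][...,::-1])
def crop(c,name,u0,v0,u1,v1,s): cv2.imwrite("pics/"+name,cv2.resize(c["img"][v0:v1,u0:u1,::-1],None,fx=s,fy=s,interpolation=cv2.INTER_CUBIC))
def ray(c,u,v,h):
    d=Rm(c)@np.array([(u-c["cx"])/c["fx"],(v-c["cy"])/c["fy"],1]); o=np.array(c["position"]); return o+d*(h-o[2])/d[2]
E
python3 - <<'E'
from h import *
import pickle
d={}
for n in("scene","top","wrist"):
    c=cams.camera(n); d[n]=c; save(c,n+"0.png"); print(n,c["position"],c["attitude"],c["fx"],c["cx"],c["cy"])
pickle.dump(d,open("c0.pkl","wb")); print(robot.observe())
E
```

```text
pics
scene [ 0.05899242 -0.50021691  0.54987198] [ 0.82988976 -0.3538616   0.16239425 -0.39961614] 365.30584513752586 314.6644721397707 203.0463570429498
top [ 0.35407942 -0.03960515  1.22448157] [ 0.70991498 -0.69998632  0.05704984 -0.05277489] 510.78308204520874 314.8440848886426 196.68571899835476
wrist [0.08044514 0.62436947 0.37348314] [0.78274071 0.60038054 0.09890096 0.13068581] 349.73193382742255 326.5547467926568 200.2178948340667
{'time_s': 0.15, 'qpos': array([ 1.30657038e+00,  3.53497233e-01,  1.63395500e+00, -1.81593578e-05,
        1.15519737e+00, -2.41071832e-03]), 'joint_vel': array([ 0.00082286, -0.0026699 , -0.00245534,  0.00025556, -0.00081271,
        0.00021683]), 'tau': array([-5.82933208e-04, -6.05643082e+01, -3.42338204e+01, -3.16731814e-05,
        6.00220883e-03,  3.81903840e-05]), 'eef_pos': array([0.1616897 , 0.60335141, 0.23073259]), 'orientation': array([ 1.30530386e-01,  9.91444168e-01, -5.24884976e-04, -6.20151570e-05]), 'ft_force': array([0.80854217, 0.23337669, 0.81219635]), 'moment': array([ 0.02524117, -0.0059265 ,  0.04160425]), 'gripper_force': 0.0, 'finger_gap': 0.08554688620341187}
```

View pics/top0.png

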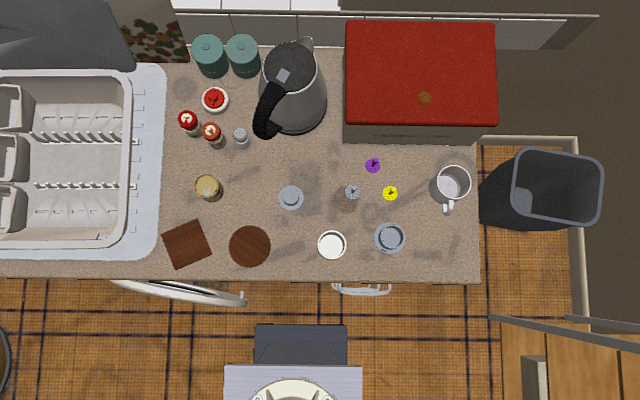

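View pics/scene0.png

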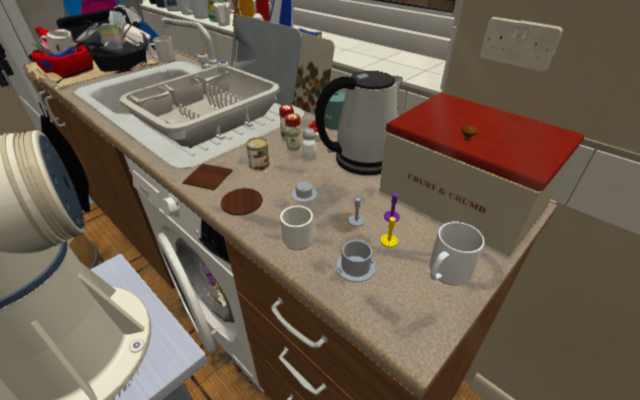

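The top view shows the round coaster at (250,246), the square one at (187,244), the tumbler at (332,245), the chamber at (390,238), the lid at (291,197) and the grey press at (352,190). The bystanders are the mug (453,182) and the tin (207,187).

Possible mix-ups:
- **Press:** grey (352,190), purple (373,165), yellow (390,193). I choose grey.
- **Tumbler:** (332,245) or the mug (453,182). I choose the one without a handle.
- **Lid:** (291,197) or the shaker (240,137). I choose the one with a brim.
- **Coaster:** round (250,246) or square (187,244). I choose the round one.

```bash
python3 - <<'E'
from h import *
import pickle
d=pickle.load(open("c0.pkl","rb")); t=d["top"]; s=d["scene"]
crop(t,"crop0.png",220,150,480,280,3)
A,B=cloud(t),cloud(s)
pts={"coaster":(250,246),"tumbler":(332,245),"chamber":(390,238),"lid":(291,197),"press":(352,191),"purple":(373,165),"yellow":(390,193),"mug":(453,182),"tin":(207,187)}
print("table z",np.nanmedian(A[255:275,280:310,2]),np.nanmedian(B[300:330,400:420,2]))
for n,(u,v) in pts.items():
    p=A[v,u]; rad=0.055 if n not in("press","purple","yellow") else 0.03
    for nm,C in(("top",A),("scn",B)):
        X=C.reshape(-1,3); m=(np.hypot(*(X[:,:2]-p[:2]).T)<rad)&(X[:,2]>0.0035 if n=="coaster" else X[:,2]>0.008); X=X[m]
        if len(X)<5: print(n,nm,len(X));continue
        zt=np.percentile(X[:,2],97); T=X[X[:,2]>zt-.006]
        (c,r)=cv2.minEnclosingCircle(T[:,:2].astype(np.float32)*1000)
        print(n,nm,len(X),"ztop %.4f"%zt,"top circ",np.round(c,1),round(r,1),"mean",np.round(T.mean(0)*1000,1))
E
```

```text
table z 0.001203177939213207 0.0003680935285940157
coaster top 1349 ztop 0.0118 top circ [426.5 105.9] 53.2 mean [424.3 109.3   8.4]
coaster scn 862 ztop 0.0085 top circ [422.4 109.6] 50.6 mean [420.6 107.4   6.6]
tumbler top 429 ztop 0.0746 top circ [427.2 -83.5] 32.8 mean [427.3 -83.8  71.8]
tumbler scn 1243 ztop 0.0710 top circ [424.9 -82.4] 33.8 mean [423.8 -84.6  69.2]
chamber top 796 ztop 0.0564 top circ [ 448.9 -222.4] 27.9 mean [ 448.3 -223.2   54.7]
chamber scn 1268 ztop 0.0548 top circ [ 446.  -221.5] 28.8 mean [ 445.9 -223.4   52.8]
lid top 498 ztop 0.0409 top circ [541.3  13.6] 19.6 mean [540.9  13.8  37.7]
lid scn 390 ztop 0.0375 top circ [537.9  13.1] 19.6 mean [537.1  11.5  35.8]
press top 68 ztop 0.0669 top circ [ 560.1 -134.5] 6.1 mean [ 559.6 -134.9   64.8]
press scn 95 ztop 0.0651 top circ [ 556.8 -134.1] 6.3 mean [ 556.6 -134.8   63.3]
purple top 77 ztop 0.0677 top circ [ 625.2 -184. ] 5.7 mean [ 625.1 -183.9   65.7]
purple scn 102 ztop 0.0647 top circ [ 623.5 -184. ] 6.7 mean [ 622.6 -184.3   63.1]
yellow top 67 ztop 0.0676 top circ [ 556.6 -225.5] 5.7 mean [ 556.4 -225.6   65. ]
yellow scn 109 ztop 0.0645 top circ [ 553.4 -224.8] 5.6 mean [ 553.3 -225.2   62.8]
mug top 760 ztop 0.0966 top circ [ 570.7 -358. ] 39.8 mean [ 581.2 -372.4   94.7]
mug scn 1646 ztop 0.0948 top circ [ 567.8 -356.6] 41.2 mean [ 577.7 -368.6   92.9]
tin top 626 ztop 0.0749 top circ [557.3 205. ] 28.9 mean [556.4 204.9  71.4]
tin scn 615 ztop 0.0723 top circ [555.5 204.4] 29.6 mean [554.8 205.   69.9]
```

View pics/crop0.png

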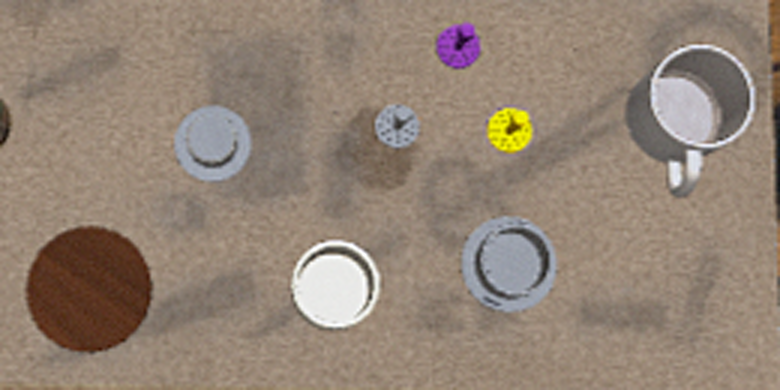

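The close crop confirms the choices. The press at crop (397,126) is grey, the lid (212,142) has a brim, the tumbler (336,284) has no handle, the chamber is at (510,264), and the round coaster is at (89,289). Next I move above the tumbler.

{"method": "jog_arm", "body": {"increments": [[1,-0.024,-0.033,0,0,0,0],[1,-0.024,-0.033,0,0,0,0],[1,-0.024,-0.033,0,0,0,0],[1,-0.024,-0.033,0,0,0,0],[1,-0.024,-0.033,0,0,0,0],[1,-0.024,-0.033,0,0,0,0],[1,-0.024,-0.033,0,0,0,0],[1,-0.024,-0.033,0,0,0,0],[1,-0.024,-0.033,0,0,0,0],[1,-0.024,-0.033,0,0,0,0],[1,-0.024,-0.033,0,0,0,0],[1,-0.024,-0.033,0,0,0,0]]}}

```text
time_s: 1.15
eef_pos: [0.3375, 0.1448, 0.2314]
orientation: [0.13, 0.991, 0.0, 0.0]
ft_force: [1.3, 0.7, -0.8]
finger_gap: 0.0851
gripper_force: 0.0
```

{"method": "jog_arm", "body": {"increments": [[1,-0.024,-0.033,0,0,0,0],[1,-0.024,-0.033,0,0,0,0],[1,-0.024,-0.033,0,0,0,0],[1,-0.024,-0.033,0,0,0,0],[1,-0.024,-0.033,0,0,0,0],[1,-0.024,-0.033,0,0,0,0],[1,0,0,0,0,0,-5],[1,0,0,0,0,0,-5],[1,0,0,0,0,0,-5],[1,0,0,0,0,0,0],[1,0,0,0,0,0,0]]}}

```text
time_s: 2.07
eef_pos: [0.4252, -0.0819, 0.2311]
orientation: [0.001, 1.0, 0.0, -0.0]
ft_force: [0.6, 0.3, -0.1]
finger_gap: 0.0853
gripper_force: 0.0
```

```bash
cat > go.py <<'E'
# usage: go.py x y z : tool-frame shift and yaw error
import sys; from h import *
o=robot.observe(); r=R.from_quat(o["orientation"]); m=r.as_matrix()
print("t",round(o["time_s"],2),"pos",np.round(o["eef_pos"],4),"q",np.round(o["qpos"],2),"gap",round(o["finger_gap"],4),"gf",round(o["gripper_force"],1))
W=R.from_matrix([[-1,0,0],[0,1,0],[0,0,-1]])
print("shift",np.round(m.T@(np.array(sys.argv[1:4],float)-o["eef_pos"])*1000,1),"turn deg",np.round((r.inv()*W).as_rotvec(degrees=True),2))
E
python3 go.py .426 -.083 .2
python3 - <<'E'
from h import *
w=cams.camera("wrist"); save(w,"w1.png"); C=cloud(w)
import pickle; d=pickle.load(open("c0.pkl","rb"))
print("wrist",w["position"],Rm(w)[:,2])
# tumbler in wrist
X=C.reshape(-1,3); m=(np.hypot(X[:,0]-.426,X[:,1]+.083)<.05)&(X[:,2]>.06)&(X[:,2]<.08); 
if m.sum()>10: print("tum wrist",np.array(cv2.minEnclosingCircle(X[m,:2].astype(np.float32)*1000)[0]),np.median(X[m,2]),m.sum())
for n,box in(("top",(220,215,280,278)),("scene",(215,183,268,218)),("wrist",None)):
    c=w if n=="wrist" else d[n]; im=c["img"].astype(int); P=cloud(c)
    g=(np.hypot(P[...,0]-.424,P[...,1]-.108)<.06)&(im.sum(-1)<230)&(im[...,0]>im[...,2]*1.3)
    k,l,s,_=cv2.connectedComponentsWithStats(g.astype(np.uint8))
    if k<2: print(n,"none");continue
    i=1+np.argmax(s[1:,4]); v,u=np.where(l==i)
    q=np.array([ray(c,a,b,.006)[:2] for a,b in zip(u,v)])*1000
    print(n,s[i,4],np.round(q.mean(0),1),np.round(cv2.minEnclosingCircle(q.astype(np.float32)),1) if 0 else cv2.minEnclosingCircle(q.astype(np.float32)))
E
```

```text
t 2.07 pos [ 0.4252 -0.0819  0.2311] q [-0.19  0.05  2.02  0.    1.07 -1.76] gap 0.0853 gf 0.0
shift [-0.9 -1.1 31.1] turn deg [ 0.   -0.02 -0.16]
wrist [ 0.34109564 -0.08233577  0.37403809] [ 0.32287026 -0.00183241 -0.94644146]
tum wrist [425.7255249 -84.6291275] 0.06974050170710183 1247
top 1344 [423.9 108.5] ((423.9950256347656, 108.35061645507812), 49.32374572753906)
scene 854 [421.  107.4] ((423.42578125, 107.63909149169922), 51.21595001220703)
wrist 6592 [421.  107.4] ((422.6148681640625, 107.47419738769531), 50.02267074584961)
```

View pics/w1.png

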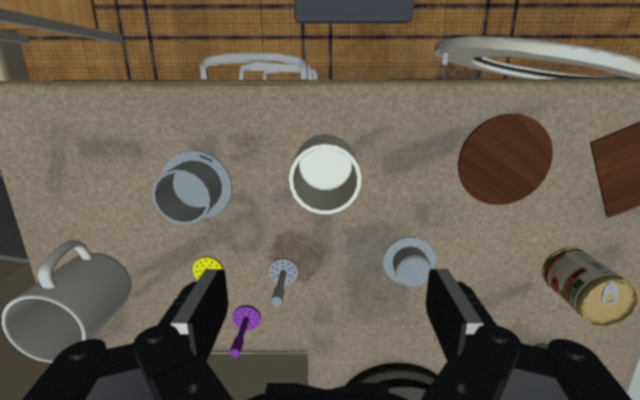

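The wrist view shows the tumbler rim centred near (325,180), between the fingers, with the coaster at (505,158). All three cameras agree on both. I descend around the tumbler and close.

{"method": "jog_arm", "body": {"increments": [[1,-0.001,-0.0015,0.03,0,0,0],[1,0,0,0.03,0,0,0],[1,0,0,0.03,0,0,0],[1,0,0,0.03,0,0,0],[1,0,0,0.03,0,0,0],[1,0,0,0.025,0,0,0],[1,0,0,0.021,0,0,0],[0.3,0,0,0,0,0,0],[0.3,0,0,0,0,0,0],[0.3,0,0,0,0,0,0],[0.3,0,0,0,0,0,0],[0.3,0,0,0,0,0,0]]}}

```text
time_s: 3.12
eef_pos: [0.4273, -0.0835, 0.0365]
orientation: [0.0, 1.0, -0.0, 0.001]
ft_force: [-0.6, 0.5, -1.4]
finger_gap: 0.0654
gripper_force: 66.5
```

{"method": "jog_arm", "body": {"increments": [[0.3,0,0,0,0,0,0],[0.3,0,0,0,0,0,0],[0.3,0,0,-0.005,0,0,0],[0.3,0,0,-0.01,0,0,0],[0.3,0,0,-0.02,0,0,0],[0.3,0,0,-0.025,0,0,0],[0.3,0,0,0,0,0,0],[0.3,0,0,0,0,0,0]]}}

```text
time_s: 3.78
eef_pos: [0.4274, -0.0836, 0.0966]
orientation: [0.0, 1.0, -0.0, 0.002]
ft_force: [-0.5, 0.6, -1.3]
finger_gap: 0.0655
gripper_force: 67.0
```

{"method": "jog_arm", "body": {"increments": [[0.3,0.001,0.025,0,0,0,0],[0.3,0.001,0.035,0,0,0,0],[0.3,0.001,0.035,0,0,0,0],[0.3,0,0.035,0,0,0,0],[0.3,0,0.035,0,0,0,0],[0.3,0,0.0265,0,0,0,0],[0.3,0,0,0,0,0,0],[0.3,0,0,0,0,0,0],[0.3,0,0,0.02,0,0,0],[0.3,0,0,0.02,0,0,0],[0.3,0,0,0,0,0,0],[0.3,0,0,0,0,0,0]]}}

```text
time_s: 4.78
eef_pos: [0.4219, 0.107, 0.0544]
orientation: [0.001, 1.0, -0.001, -0.002]
ft_force: [-0.3, -0.5, -1.2]
finger_gap: 0.0652
gripper_force: 67.5
```

```bash
python3 go.py .4245 .108 .0425
```

```text
t 4.78 pos [0.4219 0.107  0.0544] q [ 0.24  0.34  2.16 -0.    0.64 -1.32] gap 0.0652 gf 67.5
shift [-2.6  1.  11.8] turn deg [-0.06 -0.2  -0.06]
```

{"method": "jog_arm", "body": {"increments": [[0.3,-0.0025,0.001,0.003,0,0,0],[0.3,0,0,0.003,0,0,0],[0.3,0,0,0.003,0,0,0],[0.3,0,0,0.002,0,0,0],[0.3,0,0,0,0,0,0],[0.3,0,0,0,0,0,0]]}}

```text
time_s: 5.28
eef_pos: [0.4258, 0.1091, 0.0444]
orientation: [-0.0, 1.0, -0.0, 0.0]
ft_force: [-0.7, 0.1, -1.3]
finger_gap: 0.065
gripper_force: 67.6
```

```bash
python3 go.py .4245 .108 .0425;python3 - <<'E'
from h import *
for n in("top","scene"):
    c=cams.camera(n); X=cloud(c).reshape(-1,3)
    print(n,robot.observe()["ft_force"])
    if n=="scene": crop(c,"s2.png",150,120,350,270,4)
E
```

```text
t 5.28 pos [0.4258 0.1091 0.0444] q [ 0.25  0.36  2.16 -0.    0.61 -1.32] gap 0.065 gf 67.6
shift [ 1.3 -1.1  1.9] turn deg [-0.  0.  0.]
top [-0.40212507 -0.70275259 -0.62755252]
scene [-0.22509554  0.28786777 -2.40115124]
```

View pics/s2.png

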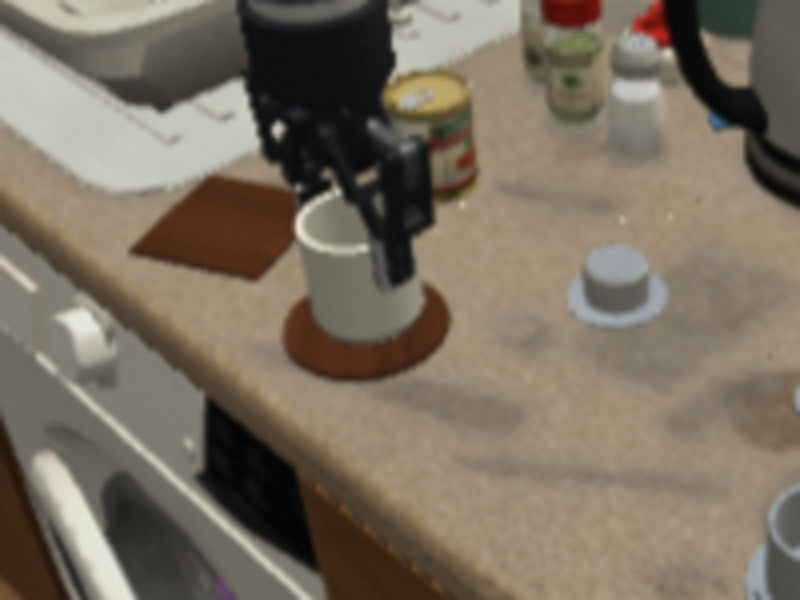

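The tumbler is held upright just above the middle of the round coaster (crop 365,330). I lower the last 2 mm, release and lift.

{"method": "jog_arm", "body": {"increments": [[0.3,0.001,-0.001,0.001,0,0,0],[0.3,0,0,0.001,0,0,0],[0.3,0,0,0.001,0,0,0],[0.3,0,0,0,0,0,0],[0.3,0,0,0,0,0,0],[1,0,0,0,0,0,0],[1,0,0,0,0,0,0],[1,0,0,0,0,0,0],[1,0,0,0,0,0,0],[1,0,0,0,0,0,0],[1,0,0,0,0,0,0]]}}

```text
time_s: 6.3
eef_pos: [0.4248, 0.1081, 0.0413]
orientation: [0.0, 1.0, 0.0, 0.0]
ft_force: [-0.5, 0.0, 0.7]
finger_gap: 0.0856
gripper_force: 0.0
```

{"method": "jog_arm", "body": {"increments": [[1,0,0,-0.01,0,0,0],[1,0,0,-0.03,0,0,0],[1,0,0,-0.035,0,0,0],[1,0,0,-0.035,0,0,0],[1,0,0,-0.03,0,0,0],[1,-0.002,-0.04,-0.02,0,0,0],[1,-0.003,-0.041,0,0,0,0],[1,-0.003,-0.041,0,0,0,0],[1,-0.003,-0.041,0,0,0,0],[1,-0.003,-0.041,0,0,0,0],[1,-0.003,-0.041,0,0,0,0],[1,-0.003,-0.041,0,0,0,0]]}}

```text
time_s: 7.3
eef_pos: [0.4442, -0.1771, 0.2009]
orientation: [0.0, 1.0, -0.0, 0.0]
ft_force: [1.8, 1.2, -0.1]
finger_gap: 0.0855
gripper_force: 0.0
```

{"method": "jog_arm", "body": {"increments": [[1,-0.002,-0.035,0,0,0,0],[1,0,-0.01,0,0,0,0],[1,0,0,0,0,0,0],[1,0,0,0,0,0,0]]}}

```text
time_s: 7.63
eef_pos: [0.4462, -0.2199, 0.2001]
orientation: [0.001, 1.0, 0.0, -0.0]
ft_force: [0.0, 0.1, -0.4]
finger_gap: 0.0851
gripper_force: 0.0
```

```bash
cat >> h.py <<'E'
def circ(c,xy,rad,z0,z1):
    X=cloud(c).reshape(-1,3); m=(np.hypot(X[:,0]-xy[0],X[:,1]-xy[1])<rad)&(X[:,2]>z0)&(X[:,2]<z1); X=X[m]
    if len(X)<5: return len(X)
    return len(X),np.round(cv2.minEnclosingCircle(X[:,:2].astype(np.float32)*1000)[0],1),np.round(cv2.minEnclosingCircle(X[:,:2].astype(np.float32)*1000)[1],1),"zmed",round(float(np.median(X[:,2])),4)
E
python3 go.py .4475 -.222 .02;python3 - <<'E'
from h import *
for n in("top","scene","wrist"):
    c=cams.camera(n)
    print(n,"tumbler",circ(c,(.424,.108),.05,.068,.084),"chamber",circ(c,(.447,-.222),.04,.047,.06))
    if n=="scene": save(c,"s3.png")
E
```

```text
t 7.63 pos [ 0.4462 -0.2199  0.2001] q [-0.46  0.19  1.93  0.    1.02 -2.03] gap 0.0851 gf 0.0
shift [ -1.4  -2.2 180.1] turn deg [ 0.04 -0.02 -0.1 ]
top tumbler (175, array([426.9, 107.7]), np.float64(33.0), 'zmed', 0.0766) chamber 4
scene tumbler (245, array([425.1, 107.9]), np.float64(34.2), 'zmed', 0.0742) chamber (254, array([ 447.1, -222.6]), np.float64(29.1), 'zmed', 0.0527)
wrist tumbler 0 chamber (871, array([ 447.1, -223.8]), np.float64(28.0), 'zmed', 0.0538)
```

The tumbler stands on the coaster, about 2 mm off its centre. Next is the chamber.

{"method": "jog_arm", "body": {"increments": [[1,-0.001,-0.0025,0.03,0,0,0],[1,0,0,0.03,0,0,0],[1,0,0,0.03,0,0,0],[1,0,0,0.03,0,0,0],[1,0,0,0.03,0,0,0],[1,0,0,0.02,0,0,0],[1,0,0,0.01,0,0,0],[1,0,0,0,0,0,0],[1,0,0,0,0,0,0]]}}

```text
time_s: 8.53
eef_pos: [0.448, -0.222, 0.0203]
orientation: [-0.001, 1.0, 0.0, -0.0]
ft_force: [-0.3, 0.3, 0.3]
finger_gap: 0.0855
gripper_force: 0.0
```

{"method": "jog_arm", "body": {"increments": [[0.3,0,0,0,0,0,0],[0.3,0,0,0,0,0,0],[0.3,0,0,0,0,0,0],[0.3,0,0,0,0,0,0],[0.3,0,0,0,0,0,0],[0.3,0,0,0,0,0,0],[0.3,0,0,-0.002,0,0,0],[0.3,0,0,0,0,0,0]]}}

```text
time_s: 9.2
eef_pos: [0.4482, -0.2229, 0.0229]
orientation: [0.0, 1.0, -0.0, 0.001]
ft_force: [0.0, -0.1, -2.0]
finger_gap: 0.0544
gripper_force: 63.2
```

{"method": "jog_arm", "body": {"increments": [[0.3,0,0,-0.01,0,0,0],[0.3,0,0,-0.025,0,0,0],[0.3,0,0,-0.035,0,0,0],[0.3,0,0,-0.035,0,0,0],[0.3,0,0.015,-0.025,0,0,0],[0.3,0.002,0.03,0,0,0,0],[0.3,0.003,0.035,0,0,0,0],[0.3,0.003,0.035,0,0,0,0],[0.3,0.003,0.035,0,0,0,0],[0.3,0.003,0.035,0,0,0,0],[0.3,0.003,0.035,0,0,0,0],[0.3,0.003,0.035,0,0,0,0]]}}

```text
time_s: 10.2
eef_pos: [0.4271, 0.0339, 0.1527]
orientation: [0.0, 1.0, 0.0, 0.0]
ft_force: [1.2, 0.7, -0.5]
finger_gap: 0.0544
gripper_force: 63.5
```

{"method": "jog_arm", "body": {"increments": [[0.3,0.002,0.035,0,0,0,0],[0.3,0,0.025,0,0,0,0],[0.3,0,0.015,0,0,0,0],[0.3,0,0,0,0,0,0],[0.3,0,0,0,0,0,0],[0.3,0,0,0,0,0,0]]}}

```text
time_s: 10.7
eef_pos: [0.4255, 0.1068, 0.1521]
orientation: [-0.0, 1.0, -0.0, -0.0]
ft_force: [0.0, 0.8, -1.2]
finger_gap: 0.0543
gripper_force: 63.6
```

```bash
python3 go.py .4258 .108 .0885; python3 - <<'E'
from h import *
c=cams.camera("wrist"); save(c,"w4.png")
c=cams.camera("scene"); crop(c,"s4.png",150,80,350,230,4)
E
```

```text
t 10.7 pos [0.4255 0.1068 0.1521] q [ 0.24  0.17  2.09 -0.    0.88 -1.33] gap 0.0543 gf 63.6
shift [-0.3  1.2 63.6] turn deg [-0.02 -0.    0.02]
```

View pics/w4.png

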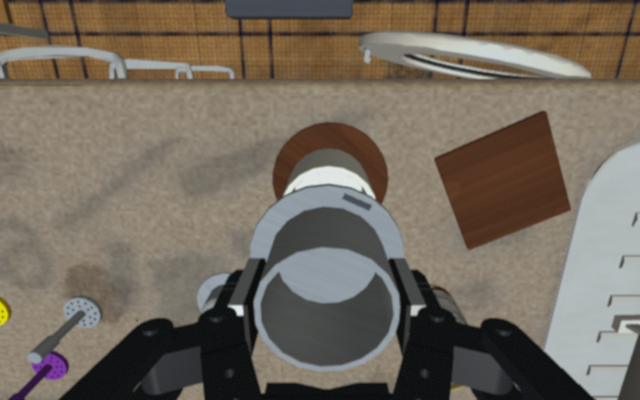

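The chamber is held level (rim at 327,305), with the tumbler on the coaster behind it at (330,180). I lower it onto the tumbler.

{"method": "jog_arm", "body": {"increments": [[0.3,0,0.001,0.02,0,0,0],[0.3,0,0,0.02,0,0,0],[0.3,0,0,0.008,0,0,0],[0.3,0,0,0.004,0,0,0],[0.3,0,0,0.003,0,0,0],[0.3,0,0,0.003,0,0,0],[0.3,0,0,0.003,0,0,0],[0.3,0,0,0,0,0,0],[0.3,0,0,0,0,0,0]]}}

```text
time_s: 11.55
eef_pos: [0.4258, 0.1085, 0.0912]
orientation: [-0.0, 1.0, 0.0, 0.0]
ft_force: [-0.4, -1.0, -0.5]
finger_gap: 0.0542
gripper_force: 63.6
```

```bash
python3 go.py .4258 .108 .0885; python3 - <<'E'
from h import *
c=cams.camera("scene"); crop(c,"s5.png",190,120,310,230,5)
E
```

```text
t 11.55 pos [0.4258 0.1085 0.0912] q [ 0.25  0.27  2.14 -0.    0.73 -1.32] gap 0.0542 gf 63.6
shift [ 0.  -0.5  2.7] turn deg [0.01 0.02 0.  ]
```

View pics/s5.png

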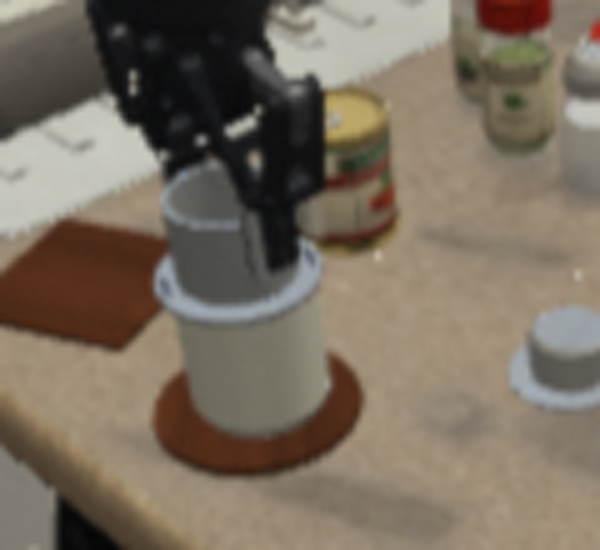

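The foot is in the mouth and the flange (crop 240,290) is just above the rim. I lower the last 3 mm and release.

{"method": "jog_arm", "body": {"increments": [[0.3,0,0,0.001,0,0,0],[0.3,0,0,0.001,0,0,0],[0.3,0,0,0.001,0,0,0],[0.3,0,0,0,0,0,0],[0.3,0,0,0,0,0,0],[1,0,0,0,0,0,0],[1,0,0,0,0,0,0],[1,0,0,0,0,0,0],[1,0,0,0,0,0,0],[1,0,0,0,0,0,0]]}}

```text
time_s: 12.43
eef_pos: [0.4256, 0.1084, 0.0878]
orientation: [-0.0, 1.0, -0.0, -0.0]
ft_force: [0.5, -0.5, -0.2]
finger_gap: 0.0856
gripper_force: 0.0
```

{"method": "jog_arm", "body": {"increments": [[1,0,0,-0.01,0,0,0],[1,0,0,-0.03,0,0,0],[1,0,0,-0.035,0,0,0],[1,0,0,-0.03,0,0,0],[0.6,-0.01,-0.025,0,0,0,0],[0.6,-0.018,-0.032,0,0,0,0],[0.6,-0.018,-0.032,0,0,0,0],[0.6,-0.018,-0.032,0,0,0,0],[0.6,-0.018,-0.032,0,0,0,0],[0.6,-0.018,-0.032,0,0,0,0],[0.6,-0.018,-0.032,0,0,0,0],[0.6,-0.014,-0.025,0,0,0,0]]}}

```text
time_s: 13.43
eef_pos: [0.5587, -0.1362, 0.1937]
orientation: [0.0, 1.0, -0.0, 0.0]
ft_force: [0.5, 0.6, 0.6]
finger_gap: 0.0512
gripper_force: 0.0
```

{"method": "jog_arm", "body": {"increments": [[0.6,0,0,0,0,0,0],[0.6,0,0,0,0,0,0],[0.6,0,0,0,0,0,0]]}}

```text
time_s: 13.68
eef_pos: [0.5569, -0.1332, 0.1929]
orientation: [0.0, 1.0, 0.0, -0.0]
ft_force: [-0.6, 0.7, -0.0]
finger_gap: 0.0511
gripper_force: 0.0
```

```bash
python3 go.py .5585 -.1343 .042;python3 - <<'E'
from h import *
for n in("top","scene","wrist"):
    c=cams.camera(n)
    print(n,"tumbler",circ(c,(.424,.108),.045,.06,.074),"chamber rim",circ(c,(.424,.108),.045,.115,.13),"press",circ(c,(.558,-.134),.02,.058,.07),"press disc",circ(c,(.558,-.134),.025,.004,.012))
    if n!="top":save(c,n+"6.png")
E
```

```text
t 13.68 pos [ 0.5569 -0.1332  0.1929] q [-0.24  0.31  1.78  0.    1.05 -1.81] gap 0.0511 gf 0.0
shift [ -1.7  -1.2 150.9] turn deg [ 0.03 -0.06 -0.03]
top tumbler 1 chamber rim (130, array([426.8, 108.4]), np.float64(27.9), 'zmed', 0.1228) press (24, array([ 559.1, -134.7]), np.float64(5.9), 'zmed', 0.0652) press disc (89, array([ 561.3, -131.8]), np.float64(20.9), 'zmed', 0.0065)
scene tumbler (134, array([421.7, 102.3]), np.float64(32.0), 'zmed', 0.066) chamber rim (193, array([424. , 108.4]), np.float64(28.9), 'zmed', 0.1199) press (27, array([ 556.8, -135.1]), np.float64(5.9), 'zmed', 0.0637) press disc (120, array([ 556.7, -133.8]), np.float64(17.8), 'zmed', 0.0055)
wrist tumbler (674, array([437.7,  84.1]), np.float64(20.4), 'zmed', 0.0652) chamber rim 0 press (177, array([ 557.6, -135.6]), np.float64(5.8), 'zmed', 0.0641) press disc (778, array([ 557.9, -135.7]), np.float64(17.9), 'zmed', 0.0054)
```

View pics/wrist6.png

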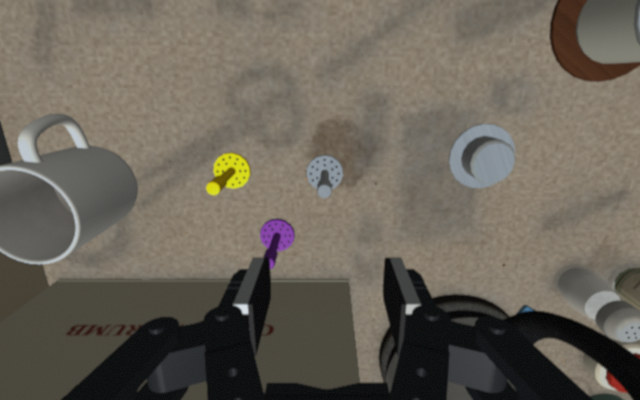

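The grey press (325,175) is straight between the open fingers, with yellow at (230,175) and purple at (278,240) clear of them. I descend and grip high on the knob.

{"method": "jog_arm", "body": {"increments": [[0.6,-0.001,-0.0018,0.03,0,0,0],[0.6,0,0,0.03,0,0,0],[0.6,0,0,0.03,0,0,0],[0.6,0,0,0.025,0,0,0],[0.6,0,0,0.02,0,0,0],[0.6,0,0,0.01,0,0,0],[0.6,0,0,0.005,0,0,0],[0.6,0,0,0,0,0,0],[0.6,0,0,0,0,0,0]]}}

```text
time_s: 14.58
eef_pos: [0.5593, -0.1352, 0.0438]
orientation: [-0.0, 1.0, -0.0, 0.001]
ft_force: [-0.2, -0.0, 1.3]
finger_gap: 0.0511
gripper_force: 0.0
```

{"method": "jog_arm", "body": {"increments": [[0.03,0,0,0,0,0,0],[0.03,0,0,0,0,0,0],[0.03,0,0,0,0,0,0],[0.03,0,0,0,0,0,0],[0.03,0,0,0,0,0,0],[0.03,0,0,0,0,0,0],[0.03,0,0,0,0,0,0],[0.03,0,0,-0.001,0,0,0],[0.03,0,0,0,0,0,0]]}}

```text
time_s: 15.33
eef_pos: [0.5587, -0.1354, 0.0442]
orientation: [0.0, 1.0, -0.0, 0.0]
ft_force: [0.0, -0.0, -1.5]
finger_gap: 0.0093
gripper_force: 58.5
```

{"method": "jog_arm", "body": {"increments": [[0.03,0,0,-0.01,0,0,0],[0.03,0,0,-0.02,0,0,0],[0.03,0,0,-0.03,0,0,0],[0.03,0,0,-0.035,0,0,0],[0.03,0,0,-0.035,0,0,0],[0.03,0,0,-0.03,0,0,0],[0.03,0,0,-0.015,0,0,0],[0.03,0.01,0.018,0,0,0,0],[0.03,0.015,0.028,0,0,0,0],[0.03,0.015,0.028,0,0,0,0],[0.03,0.015,0.028,0,0,0,0],[0.03,0.015,0.028,0,0,0,0]]}}

```text
time_s: 16.33
eef_pos: [0.4876, -0.0045, 0.2194]
orientation: [0.0, 1.0, 0.0, 0.0]
ft_force: [-0.1, 1.1, -1.0]
finger_gap: 0.0097
gripper_force: 58.6
```

{"method": "jog_arm", "body": {"increments": [[0.03,0.015,0.028,0,0,0,0],[0.03,0.015,0.028,0,0,0,0],[0.03,0.015,0.028,0,0,0,0],[0.03,0.01,0.018,0,0,0,0],[0.03,0.005,0.01,0,0,0,0],[0.03,0,0,0,0,0,0],[0.03,0,0,0,0,0,0],[0.03,0,0,0,0,0,0]]}}

```text
time_s: 17.0
eef_pos: [0.4293, 0.106, 0.2191]
orientation: [0.0, 1.0, -0.0, 0.0]
ft_force: [-0.2, 0.4, -1.0]
finger_gap: 0.0094
gripper_force: 58.6
```

```bash
python3 go.py .4262 .108 .124; python3 - <<'E'
from h import *
c=cams.camera("scene"); a=c["img"][60:210,160:320,::-1]
print("disc scene",circ(c,(.425,.108),.03,.145,.185))
c=cams.camera("wrist"); b=c["img"][100:400,180:480,::-1]; print("disc wrist",circ(c,(.425,.108),.03,.145,.19))
cv2.imwrite("pics/s7.png",np.hstack([cv2.resize(a,(427,400)),cv2.resize(b,(370,400))]))
E
```

```text
t 17.0 pos [0.4293 0.106  0.2191] q [ 0.24  0.08  2.02 -0.    1.04 -1.33] gap 0.0094 gf 58.6
shift [ 3.1  2.1 95.1] turn deg [-0.02  0.03 -0.01]
disc scene (129, array([426.8, 105.2]), np.float64(18.4), 'zmed', 0.1809)
disc wrist (2413, array([427.7, 105.2]), np.float64(18.0), 'zmed', 0.1806)
```

View pics/s7.png

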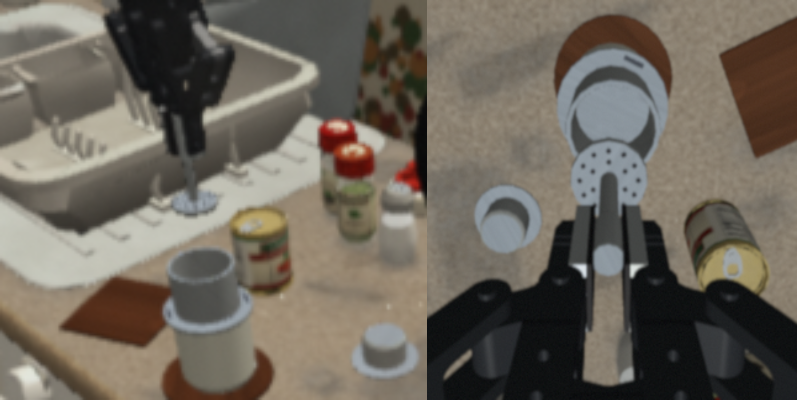

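The press hangs vertically with the knob up. Its disc centre is at (0.427, 0.105), and the empty chamber stands below. I lower it with a small correction.

{"method": "jog_arm", "body": {"increments": [[0.03,0.002,0.003,0,0,0,0],[0.03,0,0,0.02,0,0,0],[0.03,0,0,0.02,0,0,0],[0.03,0,0,0.02,0,0,0],[0.03,0,0,0.015,0,0,0],[0.03,0,0,0.01,0,0,0],[0.03,0,0,0.005,0,0,0],[0.03,0,0,0.002,0,0,0],[0.03,0,0,0,0,0,0],[0.03,0,0,0,0,0,0]]}}

```text
time_s: 17.93
eef_pos: [0.4272, 0.1097, 0.1275]
orientation: [0.0, 1.0, 0.0, 0.0]
ft_force: [-0.4, 0.5, -1.2]
finger_gap: 0.0098
gripper_force: 58.6
```

{"method": "jog_arm", "body": {"increments": [[0.03,0,0,0.001,0,0,0],[0.03,0,0,0.001,0,0,0],[0.03,0,0,0.001,0,0,0],[0.03,0,0,0,0,0,0],[0.03,0,0,0,0,0,0]]}}

```text
time_s: 18.35
eef_pos: [0.4267, 0.1096, 0.124]
orientation: [-0.0, 1.0, 0.0, 0.0]
ft_force: [0.4, 0.4, -0.2]
finger_gap: 0.0098
gripper_force: 58.6
```

{"method": "jog_arm", "body": {"increments": [[0.5,0,0,0,0,0,0],[0.5,0,0,0,0,0,0],[0.5,0,0,0,0,0,0],[0.5,0,0,0,0,0,0],[0.5,0,0,-0.01,0,0,0],[0.7,0,0,-0.03,0,0,0],[0.7,0,0,-0.03,0,0,0],[0.7,-0.01,-0.01,-0.01,0,0,0],[0.7,-0.027,-0.022,0,0,0,0],[0.7,-0.027,-0.022,0,0,0,0],[0.7,-0.027,-0.022,0,0,0,0],[0.7,-0.021,-0.02,0,0,0,0]]}}

```text
time_s: 19.35
eef_pos: [0.5406, 0.0123, 0.2051]
orientation: [-0.0, 1.0, -0.0, 0.001]
ft_force: [-0.2, 1.5, -0.5]
finger_gap: 0.0601
gripper_force: 0.0
```

{"method": "jog_arm", "body": {"increments": [[0.7,0,0,0,0,0,0],[0.7,0,0,0,0,0,0],[0.7,0,0,0,0,0,0]]}}

```text
time_s: 19.6
eef_pos: [0.538, 0.0137, 0.2041]
orientation: [0.0, 1.0, 0.0, -0.0]
ft_force: [-1.3, 0.0, -0.4]
finger_gap: 0.0594
gripper_force: 0.0
```

```bash
python3 go.py .5395 .0133 .013;python3 - <<'E'
from h import *
ims=[]
for n in("top","scene","wrist"):
    c=cams.camera(n)
    print(n,"knob",circ(c,(.425,.108),.045,.135,.16),"chamber rim",circ(c,(.424,.108),.045,.115,.126),"lid",circ(c,(.539,.013),.03,.03,.045),"brim",circ(c,(.539,.013),.04,.006,.016))
    if n=="scene": ims.append(cv2.resize(c["img"][120:230,190:310,::-1],(436,400)))
    if n=="wrist": ims.append(cv2.resize(c["img"][100:400,180:480,::-1],(360,400)))
cv2.imwrite("pics/s8.png",np.hstack(ims))
E
```

```text
t 19.6 pos [0.538  0.0137 0.2041] q [ 0.02  0.25  1.85  0.    1.05 -1.55] gap 0.0594 gf 0.0
shift [ -1.7  -0.4 191.1] turn deg [ 0.01 -0.05 -0.03]
top knob 0 chamber rim 0 lid (194, array([541.3,  13.5]), np.float64(19.6), 'zmed', 0.0366) brim (211, array([536.1,  15.6]), np.float64(37.0), 'zmed', 0.0121)
scene knob (32, array([424.7, 109.8]), np.float64(6.1), 'zmed', 0.1423) chamber rim (180, array([425. , 107.4]), np.float64(28.9), 'zmed', 0.1203) lid (149, array([538. ,  12.6]), np.float64(20.2), 'zmed', 0.0363) brim (166, array([539.1,  13.4]), np.float64(30.8), 'zmed', 0.0118)
wrist knob (584, array([425.6, 108.9]), np.float64(6.3), 'zmed', 0.1438) chamber rim (1796, array([425. , 107.5]), np.float64(28.3), 'zmed', 0.1215) lid (1381, array([540.1,  12.8]), np.float64(19.8), 'zmed', 0.0361) brim (1430, array([540.5,  12.6]), np.float64(31.1), 'zmed', 0.0113)
```

View pics/s8.png

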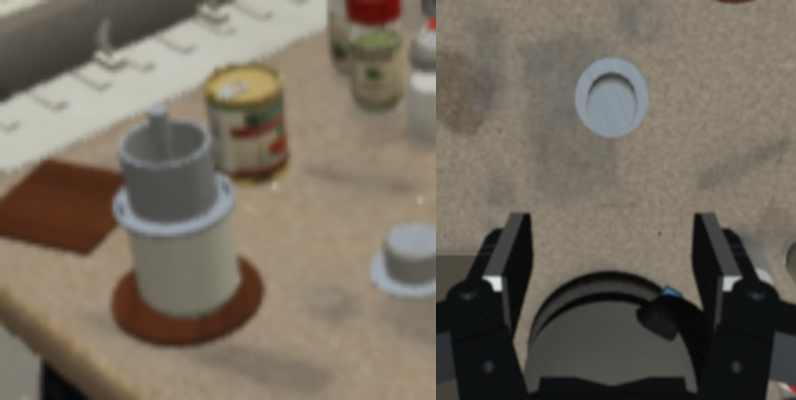

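The press stands upright in the chamber (knob at crop 158,118). The lid is at (0.540, 0.013). Before descending I check the clearance to the kettle.

```bash
python3 - <<'E'
from h import *; import pickle
d=pickle.load(open("c0.pkl","rb"))
for n in("top","scene"):
    X=cloud(d[n]).reshape(-1,3); m=(X[:,2]>.05)&(X[:,2]<.4)&(abs(X[:,1]-.013)<.12)&(X[:,0]>.5)&(X[:,0]<.8)
    Y=X[m]; k=np.argsort(Y[:,0])[:200:40]; print(n,np.round(Y[k],3))
    q=Y[abs(Y[:,1]-.013)<.06]; print(q[np.argmin(q[:,0])] if len(q) else None)
E
```

```text
top [[0.652 0.073 0.15 ]
 [0.655 0.081 0.16 ]
 [0.658 0.066 0.11 ]
 [0.661 0.065 0.101]
 [0.663 0.064 0.166]]
[0.65223543 0.0714887  0.148378  ]
scene [[0.649 0.073 0.144]
 [0.652 0.069 0.16 ]
 [0.654 0.071 0.116]
 [0.656 0.072 0.174]
 [0.657 0.066 0.178]]
[0.649697   0.06972248 0.1609867 ]
```

{"method": "jog_arm", "body": {"increments": [[0.7,-0.0015,-0.0008,0.03,0,0,0],[0.7,0,0,0.035,0,0,0],[0.7,0,0,0.035,0,0,0],[0.7,0,0,0.03,0,0,0],[0.7,0,0,0.025,0,0,0],[0.7,0,0,0.018,0,0,0],[0.7,0,0,0.01,0,0,0],[0.7,0,0,0.004,0,0,0],[0.7,0,0,0.002,0,0,0],[0.7,0,0,0,0,0,0],[0.7,0,0,0,0,0,0]]}}

```text
time_s: 20.67
eef_pos: [0.541, 0.0129, 0.016]
orientation: [-0.0, 1.0, 0.0, 0.001]
ft_force: [0.5, 0.2, -0.1]
finger_gap: 0.0599
gripper_force: 0.0
```

{"method": "jog_arm", "body": {"increments": [[0.2,0,0,0,0,0,0],[0.2,0,0,0,0,0,0],[0.2,0,0,0,0,0,0],[0.2,0,0,0,0,0,0],[0.2,0,0,0,0,0,0],[0.2,0,0,0,0,0,0]]}}

```text
time_s: 21.17
eef_pos: [0.5409, 0.0128, 0.0163]
orientation: [0.0, 1.0, 0.0, 0.001]
ft_force: [-2.2, 0.5, 10.1]
finger_gap: 0.0378
gripper_force: 59.0
```

{"method": "jog_arm", "body": {"increments": [[0.2,0,0,-0.001,0,0,0],[0.2,0,0,-0.002,0,0,0],[0.2,0,0,-0.005,0,0,0],[0.2,0,0,-0.015,0,0,0],[0.2,0,0,-0.02,0,0,0],[0.2,0,0,0,0,0,0],[0.2,0,0,0,0,0,0]]}}

```text
time_s: 21.75
eef_pos: [0.5411, 0.0128, 0.059]
orientation: [-0.0, 1.0, 0.0, 0.001]
ft_force: [0.0, 0.1, -0.9]
finger_gap: 0.0373
gripper_force: 60.2
```

```bash
python3 - <<'E'
from h import *
print(robot.observe()["ft_force"])
c=cams.camera("scene"); a=cv2.resize(c["img"][120:220,260:360,::-1],(400,400))
print("brim",circ(c,(.541,.013),.05,.045,.058),"roof",circ(c,(.541,.013),.022,.07,.085))
c=cams.camera("wrist"); b=cv2.resize(c["img"][200:400,220:420,::-1],(400,400)); print(circ(c,(.541,.013),.022,.07,.09),circ(c,(.541,.013),.05,.045,.058))
cv2.imwrite("pics/s9.png",np.hstack([a,b]))
E
```

```text
[ 0.04363752  0.07528185 -0.91342509]
brim (148, array([539.4,  12.2]), np.float64(30.5), 'zmed', 0.0543) roof (130, array([540. ,  13.5]), np.float64(21.8), 'zmed', 0.0787)
(6932, array([539.8,  12.4]), np.float64(21.9), 'zmed', 0.0777) (3780, array([538.,  12.]), np.float64(30.6), 'zmed', 0.053)
```

View pics/s9.png

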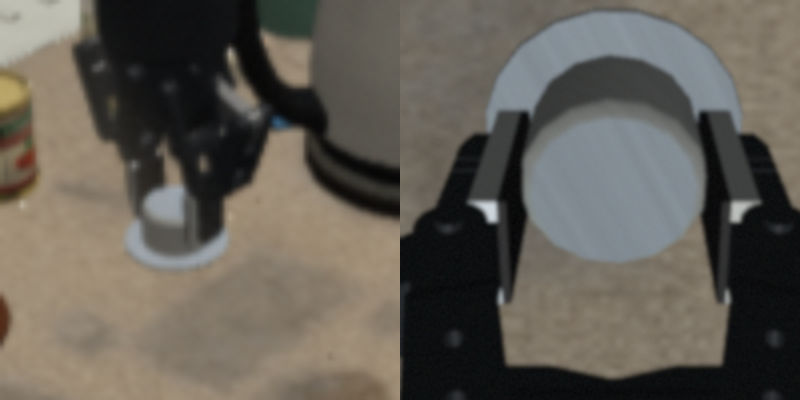

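The lid is held level by the tube (roof at right-panel 613,190). I carry it to the chamber.

{"method": "jog_arm", "body": {"increments": [[0.2,0,0,-0.02,0,0,0],[0.2,0,0,-0.035,0,0,0],[0.2,0,0,-0.035,0,0,0],[0.2,0,0,-0.035,0,0,0],[0.2,0,0,-0.025,0,0,0],[0.2,0.0145,0.012,0,0,0,0],[0.2,0.025,0.021,0,0,0,0],[0.2,0.025,0.021,0,0,0,0],[0.2,0.025,0.021,0,0,0,0],[0.2,0.015,0.012,0,0,0,0],[0.2,0.01,0.008,0,0,0,0],[0.2,0,0,0,0,0,0]]}}

```text
time_s: 22.85
eef_pos: [0.4237, 0.1086, 0.2072]
orientation: [-0.001, 1.0, -0.0, -0.001]
ft_force: [0.2, 0.5, -0.1]
finger_gap: 0.038
gripper_force: 60.4
```

{"method": "jog_arm", "body": {"increments": [[0.2,0,0,0,0,0,0],[0.2,0,0,0,0,0,0]]}}

```text
time_s: 23.02
eef_pos: [0.4266, 0.1075, 0.2078]
orientation: [-0.0, 1.0, -0.0, 0.0]
ft_force: [-0.3, 0.3, -0.2]
finger_gap: 0.0378
gripper_force: 60.4
```

```bash
python3 go.py .4265 .108 .1303; python3 - <<'E'
from h import *
for n in("scene","wrist"):
    c=cams.camera(n); print(n,"lid brim",circ(c,(.426,.108),.05,.19,.21),"rim",circ(c,(.425,.108),.045,.114,.126))
E
```

```text
t 23.02 pos [0.4266 0.1075 0.2078] q [ 0.24  0.09  2.04 -0.    1.02 -1.33] gap 0.0378 gf 60.4
shift [ 0.1  0.5 77.5] turn deg [-0.01  0.03  0.  ]
scene lid brim (213, array([425.3, 106.2]), np.float64(31.1), 'zmed', 0.2032) rim (210, array([424.4, 108. ]), np.float64(28.6), 'zmed', 0.1196)
wrist lid brim (3943, array([424.3, 106.4]), np.float64(30.5), 'zmed', 0.2027) rim (801, array([424.6, 107.7]), np.float64(27.7), 'zmed', 0.1218)
```

{"method": "jog_arm", "body": {"increments": [[0.2,0,0.001,0.015,0,0,0],[0.2,0,0,0.015,0,0,0],[0.2,0,0,0.015,0,0,0],[0.2,0,0,0.01,0,0,0],[0.2,0,0,0.007,0,0,0],[0.2,0,0,0.005,0,0,0],[0.2,0,0,0.004,0,0,0],[0.2,0,0,0.003,0,0,0],[0.2,0,0,0,0,0,0],[0.2,0,0,0,0,0,0]]}}

```text
time_s: 23.95
eef_pos: [0.4259, 0.1088, 0.1341]
orientation: [-0.0, 1.0, 0.0, 0.0]
ft_force: [-0.0, 0.2, -0.8]
finger_gap: 0.038
gripper_force: 60.4
```

{"method": "jog_arm", "body": {"increments": [[0.2,0,0,0.001,0,0,0],[0.2,0,0,0.001,0,0,0],[0.2,0,0,0.001,0,0,0],[0.2,0,0,0.0005,0,0,0],[0.2,0,0,0,0,0,0],[0.2,0,0,0,0,0,0]]}}

```text
time_s: 24.45
eef_pos: [0.4257, 0.1088, 0.1304]
orientation: [-0.0, 1.0, 0.0, 0.0]
ft_force: [0.3, 0.5, -0.4]
finger_gap: 0.0379
gripper_force: 60.4
```

{"method": "jog_arm", "body": {"increments": [[0.8,0,0,0,0,0,0],[0.8,0,0,0,0,0,0],[0.8,0,0,0,0,0,0],[0.8,0,0,0,0,0,0],[0.8,0,0,0,0,0,0],[0.8,0,0,-0.01,0,0,0],[0.8,0,0,-0.03,0,0,0],[0.8,0,0,-0.03,0,0,0],[0.8,0,-0.03,-0.02,0,0,0],[0.8,0,-0.04,0,0,0,0],[0.8,0,-0.03,0,0,0,0],[0.8,0,0,0,0,0,0]]}}

```text
time_s: 25.45
eef_pos: [0.4257, 0.0051, 0.2217]
orientation: [0.001, 1.0, -0.001, 0.001]
ft_force: [0.1, 0.5, -0.8]
finger_gap: 0.068
gripper_force: 0.0
```

{"method": "jog_arm", "body": {"increments": [[0.8,0,0,0,0,0,0],[0.8,0,0,0,0,0,0],[0.8,0,0,0,0,0,0]]}}

```text
time_s: 25.7
eef_pos: [0.4257, 0.0095, 0.2206]
orientation: [-0.0, 1.0, 0.0, -0.0]
ft_force: [0.6, -0.2, 0.5]
finger_gap: 0.0682
gripper_force: 0.0
```

```bash
python3 - <<'E'
from h import *
ims=[]
for n in("scene","wrist"):
    c=cams.camera(n); print(n,"brim",circ(c,(.425,.108),.045,.121,.128),"roof",circ(c,(.425,.108),.03,.145,.156))
    ims.append(cv2.resize(c["img"][100:230,180:310,::-1] if n=="scene" else c["img"][0:400,240:640,::-1],(400,400)))
cv2.imwrite("pics/s10.png",np.hstack(ims))
E
```

```text
scene brim (185, array([424.5, 107.9]), np.float64(30.9), 'zmed', 0.1256) roof (161, array([423.6, 107.3]), np.float64(19.4), 'zmed', 0.1503)
wrist brim (2311, array([425.1, 107.5]), np.float64(31.0), 'zmed', 0.1252) roof (2666, array([424.9, 107.7]), np.float64(20.0), 'zmed', 0.1499)
```

View pics/s10.png

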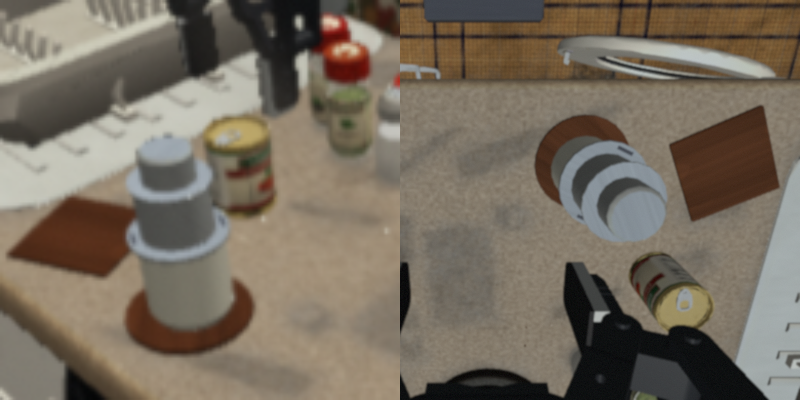

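The stack is complete and level. The lid roof is at z = 0.150 (expected 0.150), its brim is on the chamber rim, and the gripper is clear.

```bash
python3 -c "
from station import robot
print(robot.job_done())"
```

```text
the job is handed in; nothing more can be done
None
```

The drip coffee is set up on the round coaster in the order asked: tumbler (about 2 mm off the middle), chamber, press and lid. The job was handed in after about 26 s, with the mug and food tin never touched.

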